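Latch the upper vial tray onto the sloped carrier

ROBOT

A 6-joint arm with a two-finger parallel gripper is mounted at the origin on the work surface. World frame = base frame: x ahead of the robot, y to its left, z up, the work surface at z = 0. Lengths are in mm, angles in rad, forces in N, time in s.
With the tool pointing down it reaches from about 375 to 975 mm from the base axis. Payload 3.8 kg.
Tool frame: the origin (TCP) lies midway between the tips of the shut fingers; the grasp point (between the pads) lies 19 mm behind it; z points along the fingers, y is the line along which they close (so a half turn about z gives the same grasp; the last joint's range is limited). The gripper opens to 85 mm and grips with 20 to 120 N. Pads are 22 mm wide; open, the fingers measure 114 mm over their backs; the gripper's body (76 mm by 85 mm) begins 54 mm behind the grasp point. The pads swing forward as they close: fully open they stand 13 mm farther back than shut.
Start: joints at [-1.272, 0.264, 1.604, -0, 1.274, -0.037], TCP at [222.423, -637.296, 231.28] pointing down, gripper open.
Joint ranges: [-2.63, 2.63], [-0.94, 2.18], [0.31, 2.57], [-1.31, 4.45], [0, 2.66], [-2.55, 2.55]. Speed limits (rad/s): [2.57, 2.57, 3.14, 3.14, 3.14, 3.14].

INTERFACE

Orientations are given as a unit quaternion [x, y, z, w].
In Python, from rig import observe, snapshot, job_done gives the robot as it stands. The module is installed in compiled form; this text tells all that it offers.
- The arm moves only by the tool play_rows, never from a script. Its arguments are lists of equal length, an entry for each row: "travel": the shift along the tool's x, y, z normalised to -1 to 1, where 1 is 0.03 m, a list of three; "delta_rot": the turn, a rotation vector about the tool's x, y, z normalised to -1 to 1, where 1 is 10 degrees, a list of three; "jaw": the opening, from 0 (shut) to 1 (fully open). A call has 1 to 8 rows; each row shifts and turns the commanded pose from where the row before left it, along the tool's axes as they then stand; what a row does not reach is not made up. A row lasts 1/8 s, in which the tool goes at most 62.5 mm and 10.7 degrees, less where a joint would pass 70% of its speed; a pose out of reach is approached as far as the arm can. A call with a number of a shift or a turn outside -1 to 1 is refused whole. A call with a gripper value outside its range is refused whole. The fingers move at their own pace and stop on an object; "force" is the grip in N (left out, the last holds). Time passes only in rows, so rows that do not move let the fingers close. It gives the time, the measured TCP pose, the force, the opening and the grip force at its end, in the units of the state.
- observe(): the state, without advancing time (a new reading comes with each control period).
- snapshot(name): name is "side" or "top" or "wrist"; returns a dict with "image" (420x560x3 uint8, red, green, blue), "depth" (420x560 float32, mm along the optical axis (not along the pixel's ray), 0 where there is no reading), "fovy" (degrees; the focal length in pixels is half the picture's height over the tangent of half this angle, whatever the lens; pixels are square), "cx", "cy" (the principal point, pixels), "dist" ([k1, k2, p1, p2, k3] as OpenCV has them; the pictures are not rectified), "R" (3x3) and "t" (3): a world point X has camera coordinates R X + t; the wrist camera has in their place "hand_eye" (4x4, takes a point from camera to tool coordinates, whose origin is the TCP and whose axes are the flange's). Camera axes: x right, y down, z forward; pixel columns grow to the right and rows downward; lengths in mm; the calibration is good to about 2 mm. A picture is of the moment at which its call begins: read the wrist's pose just before it.
- job_done(): hands the job in; it is judged then, once.
The state is a dict: "time_s": time; "joints": joint angles; "qd": joint speeds; "effort": joint torques, N m; "tcp_pos": TCP position; "tcp_rot": TCP orientation; "force": force on the tool from outside, world axes, zero at the start; "torque": the same for the moment, N m; "opening": finger opening in mm; "grasp_force": force on a finger pad.
Only numpy, scipy, OpenCV 4.12 (cv2) and the standard library are available. Lean on these libraries where they do the work, as an engineer would, in place of code of your own. Each camera call takes 0.05 s, during which the arm holds its last target. There are 200 camera calls.

TASK

Pick up the blue vial tray by its black handle and gently lower it onto the sloping carrier so that all four corner holes drop over the four posts and the tray rests flush on the collars, with its steel catch at the high side. Then swing the red hasp over from the high side, down over the catch until it lies fully closed on the tray, and let go. Leave the other things on the bench where they are.

Things in the scene. Friction and masses are not known exactly. Their poses are not given: they have to be found in the camera images.
- tray_grip (a point): Centre of the black handle bar of the loose blue vial tray (0.3 to 0.65 kg). Bar 14 mm thick along x, 68 mm long along y, 20 mm high, open below between two legs at y = +-30 mm (10 by 8 mm). It is over the tray's middle, 60 mm above its underside. Axes are the tray's: z up out of the plate, x towards the catch end. The tray starts flat on the bench.
- tray_under (a point): Middle of the tray's underside, same axes. The tray is a flat plate 180 mm (x) by 140 mm (y) by 12 mm thick with square 12 mm through holes at x = +-78, y = +-58 mm. Two rows of fixed amber vials with white caps run along x at y = +-50 mm (41 to 59 mm), x from -58 to 58 mm, tops 44 mm above the underside. The mass is centred close to this middle line.
- tray_catch (a point): Top centre of the steel catch, a fixed upright tab on the tray 8 mm (x) by 14 mm (y), 18 mm high above the plate; it lies at x = +64 mm, y = 0 from the tray's middle, 30 mm above its underside.
- seat: Sloping upper part of the carrier, fixed, leaning 25 degrees towards the robot. Origin: middle of the four collar tops the tray must rest on, about 95 mm above the bench. x up the slope (away from the robot), y across, z square to the slope. Seated, the tray's underside middle is at this origin, axes parallel: handle centre at (0, 0, 60) mm, plate top at z = 12 mm.
- post (a point): Base, at collar-top level, of the steel post at x = +78, y = +58 mm in the seat's frame; the others are at x = +-78, y = +-58 mm. Posts are 8 mm thick and rise 30 mm square to the slope (last 8 mm tapered to 3 mm). Collars are 20 mm wide. The aluminium base plate below is 216 by 150 mm, its top at z = -36 mm.
- hasp (a joint): Angle of the red hasp: 0 = closed, lying along the tray towards the seat's -x; it grows as the hasp swings up and over towards the seat's +x, to its stop at 2.25 rad. It starts open at 1.75 to 2.0, leaning away from the tray. The hinge is stiff (friction 0.05 N m): the hasp stays where it is left and must be pushed all the way down.
- hasp_hinge (a point): Hinge axis of the hasp, along the seat's y, at x = 100, y = 0, z = 17 mm in the seat's frame, on an upright bracket (x 101 to 107 mm, 40 mm wide). The hasp is a red plate 5 mm thick, 34 mm wide, centred on the axis, 80 mm long; a slot 26 to 48 mm from the axis, 24 mm wide, takes the catch; 48 to 80 mm is a solid tongue to push on.
- hasp_end (a point): Middle of the free end of the hasp's tongue, 80 mm from the hinge axis, half-way through its thickness.
- reagent: Bystander: loose amber bottle with red cap, 72 mm wide, 160 mm high; origin at its underside.
- cork_ring: Bystander: loose cork ring, 60 mm wide, 24 mm high; origin at its underside.
- beaker: Bystander: loose glass beaker, 70 mm wide, 85 mm high; origin at its underside.
- jar: Bystander: loose white jar with blue lid, 56 mm wide, 75 mm high; origin at its underside.
- dish: Bystander: loose white dish, 100 mm wide, 30 mm high; origin at its underside.
Not all that is in view belongs to the job. There is more than one size of the part that bears tray_grip; the job needs the middle-sized.

How it is judged (in metres and radians):
On the way, in this order (a step that is already met when the one before it is completed fails the run):
1. the tray rests flush on the four collars, a post in every corner hole, catch at the high side, with the hasp still open (z of tray_grip in the frame of seat between 0.056 and 0.0635 m and x of tray_catch in the frame of seat between 0.057 and 0.071 m and y of tray_grip in the frame of seat between -0.006 and 0.006 m and angle between the z axis of tray_grip and the z axis of seat, either way round below 0.05 rad and value of joint hasp above 0.6 rad), for 0.2 s.
2. the hasp lies closed over the catch (value of joint hasp below 0.1 rad), for 0.2 s.
At the end, for the whole second after the job is handed in: The tray rests flush on the four collars (within 3.5 mm in height, 6 mm across, 7 mm along the slope and 0.05 rad), catch at the high side, and the hasp is closed over the catch (under 0.1 rad) and still (z of tray_grip in the frame of seat between 0.056 and 0.0635 m and x of tray_catch in the frame of seat between 0.057 and 0.071 m and y of tray_grip in the frame of seat between -0.006 and 0.006 m and angle between the z axis of tray_grip and the z axis of seat, either way round below 0.05 rad and value of joint hasp below 0.1 rad and velocity of joint hasp between -0.1 and 0.1 rad/s); the robot touches nothing.
It fails at once if a bystander is pushed more than 30 mm from its place (distance of any of reagent, cork_ring, beaker, jar, dish from where it was at the start of the episode above 0.03 m).
It fails at once if the tray is dropped or rammed onto the carrier, or the carrier or hasp is struck hard (over 100 N) (contact force between seat and anything else above 100 N).
It also fails if it takes over 72 s, if anything falls off the work surface, if the arm or the gripper's body presses on something with over 40 N, if the wrist force passes 120 N, or if a joint passes its speed limit or range.

## Working session

There is one attempt and no reset: what is moved stays moved. The work goes in short steps, Python scripts to look and compute and a tool call to move; the robot and the scene stay as the last step left them, time stands still between calls to the robot, and variables do not carry over. Pictures are saved under pics/ and viewed, at most 10 in all, crops included, and the job is handed in when it is done.

Besides the shell and the picture viewer there is one more tool, called after "Call:" in YAML: its name, and indented under it one key for each argument. play_rows: Moves the arm, as the interface text tells. Its arguments: {"type":"object","properties":{"travel":{"type":"array","items":{"type":"array","items":{"type":"number"}}},"delta_rot":{"type":"array","items":{"type":"array","items":{"type":"number"}}},"jaw":{"type":"array","items":{"type":"number"}},"force":{"type":"number"}},"required":["travel","delta_rot","jaw"]}

```bash
mkdir -p pics; python3 - <<'E'
from rig import observe,snapshot
import cv2,pickle
o=observe();print(o['tcp_pos'],o['tcp_rot'],o['opening'])
d={}
for n in ['side','top','wrist']:
    s=snapshot(n);d[n]=s
    cv2.imwrite(f'pics/{n}0.png',s['image'][:,:,::-1])
    print(n,s['fovy'],s['cx'],s['cy'],s['dist'],s.get('R'),s.get('t'),s.get('hand_eye'))
pickle.dump((o,d),open('s0.pkl','wb'))
E
```

```text
[ 222.20925036 -636.59505163  229.93191683] [ 9.85938850e-01  1.67102688e-01 -1.26702800e-04 -1.12266347e-03] 85.35670725968097
side 45.27212355169028 286.269401888544 208.4565361952942 [-0.04585593  0.          0.          0.          0.        ] [[ 0.97412808 -0.22517222  0.01928606]
 [-0.14809279 -0.70046789 -0.69814989]
 [ 0.17071322  0.67723128 -0.71569182]] [-548.56673068  153.1181176  1620.82269085] None
top 51.614797883732244 270.52282924607374 208.508648316038 [-0.0485817  0.         0.         0.         0.       ] [[ 0.00115082 -0.99998993  0.00433796]
 [-0.97603953 -0.00206714 -0.21758345]
 [ 0.21759023 -0.00398362 -0.97603208]] [ -45.56699542  567.18588777 1216.8833747 ] None
wrist 60.46038892602007 281.1640252988553 214.56731487868714 [-0.06359901  0.          0.          0.          0.        ] None None [[-2.73000497e-04 -9.58473134e-01 -2.85182709e-01  7.25790669e+01]
 [ 9.99999797e-01 -9.73491508e-05 -6.30100949e-04  7.46109796e-01]
 [ 5.76172536e-04 -2.85182823e-01  9.58472965e-01 -1.43365391e+02]
 [ 0.00000000e+00  0.00000000e+00  0.00000000e+00  1.00000000e+00]]
```

View pics/top0.png

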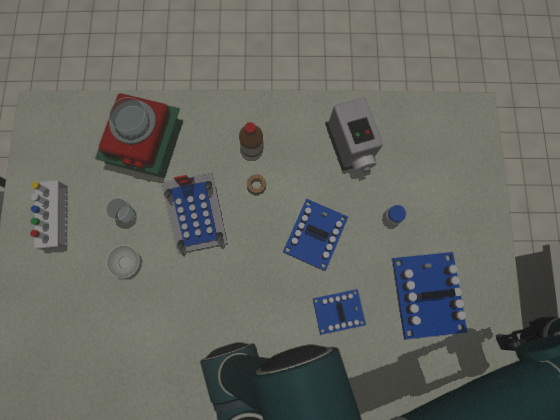

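View pics/side0.png

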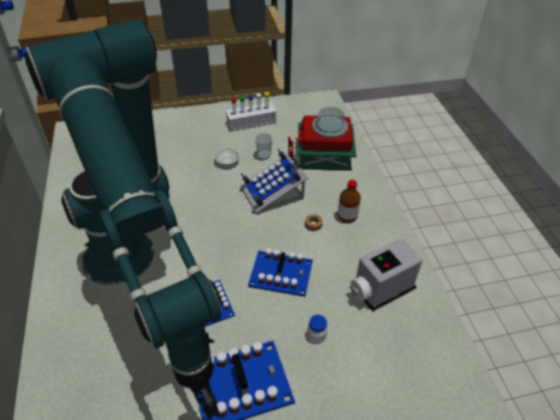

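Three blue trays with black handles show in the top view: small (340,312), middle (316,234) and large (430,295). The one at (316,234) is the middle-sized tray. The carrier is at (196,214). I'll confirm this in a crop and measure.

```bash
cat > h.py <<'E'
import numpy as np,cv2,pickle
from scipy.spatial.transform import Rotation as Rn
def K(s):
    f=s['image'].shape[0]/2/np.tan(np.radians(s['fovy']/2));return np.array([[f,0,s['cx']],[0,f,s['cy']],[0,0,1]])
def pose(s,o=None):
    """camera->world R,t"""
    if s.get('R') is not None:
        R=np.array(s['R']);return R.T,-R.T@np.array(s['t'])
    H=np.array(s['hand_eye']);Rt=Rn.from_quat(o['tcp_rot']).as_matrix()
    return Rt@H[:3,:3],Rt@H[:3,3]+np.array(o['tcp_pos'])
def rays(s,px):
    u=cv2.undistortPoints(np.array(px,float).reshape(-1,1,2),K(s),np.array(s['dist']))[:,0]
    return np.c_[u,np.ones(len(u))]
def onplane(s,px,p0,n,o=None):
    R,t=pose(s,o);d=rays(s,px)@R.T;n=np.array(n,float)
    return t+d*(((np.array(p0)-t)@n)/(d@n))[:,None]
def cloud(s,o=None):
    h,w=s['depth'].shape;v,u=np.mgrid[:h,:w]
    R,t=pose(s,o);P=(rays(s,np.c_[u.ravel(),v.ravel()])*s['depth'].reshape(-1,1))@R.T+t
    return P.reshape(h,w,3)
def proj(s,X,o=None):
    R,t=pose(s,o);c=(np.array(X).reshape(-1,3)-t)@R
    return cv2.projectPoints(c,np.zeros(3),np.zeros(3),K(s),np.array(s['dist']))[0][:,0]
E
python3 - <<'E'
from h import *
o,d=pickle.load(open('s0.pkl','rb'));s=d['top'];im=s['image']
P=cloud(s)
hsv=cv2.cvtColor(im,cv2.COLOR_RGB2HSV)
m=cv2.inRange(hsv,(105,120,60),(130,255,255));m=cv2.morphologyEx(m,cv2.MORPH_CLOSE,np.ones((7,7)))
for c in cv2.findContours(m,cv2.RETR_EXTERNAL,cv2.CHAIN_APPROX_NONE)[0]:
    if cv2.contourArea(c)<300: continue
    X=onplane(s,c[:,0]+0.0,[0,0,12],[0,0,1]);r=cv2.minAreaRect(X[:,:2].astype(np.float32));print(c[:,0].mean(0),r)
# carrier: heights
sub=P[165:260,155:235]
for y in range(165,262,8): print(y,np.round(P[y,158:232:6,2]).astype(int))
a=cv2.resize(im[165:275,155:355],None,fx=4,fy=4,interpolation=cv2.INTER_CUBIC)
cv2.imwrite('pics/crop1.png',a[:,:,::-1])
E
```

```text
[338.55128205 311.48076923] ((270.9170227050781, -244.50079345703125), (104.05361938476562, 135.086669921875), 11.631661415100098)
[434.05929919 294.73584906] ((318.64093017578125, -514.9060668945312), (236.21380615234375, 185.57281494140625), 5.527801990509033)
[315.18716578 234.13368984] ((501.13995361328125, -180.65452575683594), (138.83758544921875, 180.1486358642578), 65.87197875976562)
[193.92696629 213.2752809 ] ((563.5463256835938, 190.1053466796875), (187.91012573242188, 105.37017822265625), 14.389493942260742)
165 [75  4 -1  1  1 -4  7  7  4  1 -1  2  2]
173 [11  6  3  7 -3  5  0  3  6  3 -1  1  0]
181 [  0   4 104 203 178 177 103 100 103 100   5   3   1]
189 [  1 103 102 107 107 102 105  98 101  87   4   1   0]
197 [  3  93  93  99  94 114  93 107  95  83   2  -3   2]
205 [ -3   5  78  92  88  85  96  80 102  67  72  -1   0]
213 [ 1  5 69 69 77 78 95 77 89 64 59 -1  2]
221 [-3  3 56 58 67 64 78 65 80 65 49 -1  5]
229 [ 1 -3  3 49 56 56 55 57 58 51 33 29  1]
237 [ 4  4 -4 39 44 48 44 48 44 41 63 28  0]
245 [ 1  1  2 30 67 36 24 23 22 16  1 18  2]
253 [ 2  3  4  5 20  1 -2  7 -2  6  3  6  1]
261 [ 5  0  3  0  1  1  0 -2  2  1  2 -3  3]
```

View pics/crop1.png

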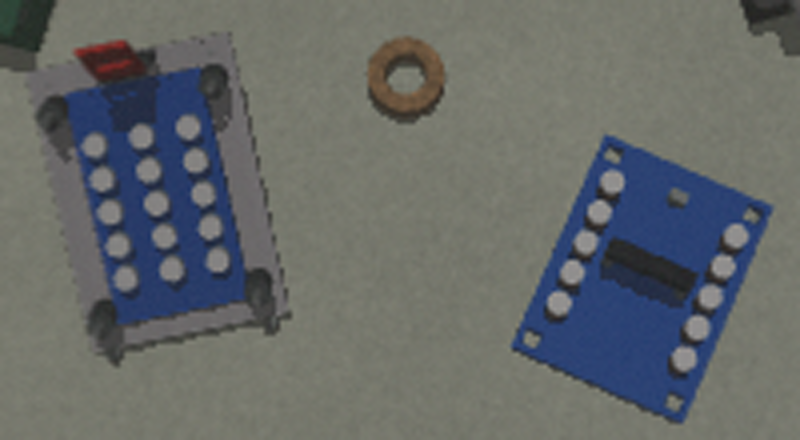

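The crop confirms it: the tray at (316,234) measures 180x139 mm. Its catch is at (324,214), so tray +x is at yaw -24°, centre about (501,-181). The hasp is open at (183,180) on the far side of the carrier. The blue deck with white dots belongs to the carrier itself.

Call:
play_rows:
  travel:
    - [0, 0, 0]
    - [0, 0, 0]
    - [0, 0, 0]
    - [0, 0, 0]
    - [0, 0, 0]
    - [0.98, 0.13, -0.13]
    - [0.98, 0.13, -0.13]
    - [0.98, 0.13, -0.13]
  delta_rot:
    - [0, 0, -0.94]
    - [0, 0, -0.94]
    - [0, 0, -0.94]
    - [0, 0, -0.94]
    - [0, 0, -0.94]
    - [0, 0, 0]
    - [0, 0, 0]
    - [0, 0, 0]
  jaw: [1, 1, 1, 1, 1, 1, 1, 1]
  force: 60

```text
time_s: 1.15
tcp_pos: [269.4, -559.7, 242.9]
tcp_rot: [0.838, 0.546, 0.0, -0.0]
force: [0.5, -0.8, -0.0]
opening: 85.6
grasp_force: 0.0
```

Call:
play_rows:
  travel:
    - [0.98, 0.13, -0.13]
    - [0.98, 0.13, -0.13]
    - [0.98, 0.13, -0.13]
    - [0.98, 0.13, -0.13]
    - [0.98, 0.13, -0.13]
    - [0.98, 0.13, -0.13]
    - [0.98, 0.13, -0.13]
    - [0.98, 0.13, -0.13]
  delta_rot:
    - [0, 0, 0]
    - [0, 0, 0]
    - [0, 0, 0]
    - [0, 0, 0]
    - [0, 0, 0]
    - [0, 0, 0]
    - [0, 0, 0]
    - [0, 0, 0]
  jaw: [1, 1, 1, 1, 1, 1, 1, 1]

```text
time_s: 2.15
tcp_pos: [392.5, -356.8, 274.4]
tcp_rot: [0.837, 0.547, 0.0, 0.0]
force: [0.7, -0.5, 0.7]
opening: 85.5
grasp_force: 0.0
```

Call:
play_rows:
  travel:
    - [0.98, 0.13, -0.13]
    - [0.98, 0.13, -0.13]
    - [0.98, 0.13, -0.13]
    - [0.98, 0.13, -0.13]
    - [0.98, 0.13, -0.13]
    - [0.98, 0.13, -0.13]
    - [0.98, 0.13, -0.13]
    - [0, 0, 0]
  delta_rot:
    - [0, 0, 0]
    - [0, 0, 0]
    - [0, 0, 0]
    - [0, 0, 0]
    - [0, 0, 0]
    - [0, 0, 0]
    - [0, 0, 0]
    - [0, 0, 0]
  jaw: [1, 1, 1, 1, 1, 1, 1, 1]

```text
time_s: 3.15
tcp_pos: [500.5, -179.1, 301.9]
tcp_rot: [0.837, 0.548, 0.0, 0.0]
force: [-0.7, -0.1, 0.3]
opening: 85.5
grasp_force: 0.0
```

```bash
python3 - <<'E'
from rig import observe,snapshot
from h import *
o=observe();s=snapshot('wrist');pickle.dump((o,s),open('tray.pkl','wb'))
cv2.imwrite('pics/tray.png',s['image'][:,:,::-1])
E
```

Call:
play_rows:
  travel:
    - [0.98, -0.26, -0.1]
    - [0.98, -0.26, -0.1]
    - [0.98, -0.26, -0.1]
    - [0.98, -0.26, -0.1]
    - [0.98, -0.26, -0.1]
    - [0.98, -0.26, -0.1]
    - [0.98, -0.26, -0.1]
    - [0.98, -0.26, -0.1]
  delta_rot:
    - [0, 0, 0]
    - [0, 0, 0]
    - [0, 0, 0]
    - [0, 0, 0]
    - [0, 0, 0]
    - [0, 0, 0]
    - [0, 0, 0]
    - [0, 0, 0]
  jaw: [1, 1, 1, 1, 1, 1, 1, 1]

```text
time_s: 4.2
tcp_pos: [537.1, 59.1, 325.3]
tcp_rot: [0.838, 0.546, -0.0, 0.0]
force: [1.1, -1.3, -0.4]
opening: 85.5
grasp_force: 0.0
```

Call:
play_rows:
  travel:
    - [0.98, -0.26, -0.1]
    - [0.98, -0.26, -0.1]
    - [0.98, -0.26, -0.1]
    - [0.98, -0.26, -0.1]
    - [0.98, -0.26, -0.1]
    - [0, 0, 0]
    - [0, 0, 0]
  delta_rot:
    - [0, 0, 0]
    - [0, 0, 0]
    - [0, 0, 0]
    - [0, 0, 0]
    - [0, 0, 0]
    - [0, 0, 0]
    - [0, 0, 0]
  jaw: [1, 1, 1, 1, 1, 1, 1]

```text
time_s: 5.08
tcp_pos: [560.8, 208.3, 340.1]
tcp_rot: [0.838, 0.546, -0.001, 0.0]
force: [-0.6, -0.4, 0.7]
opening: 85.0
grasp_force: 0.0
```

```bash
python3 - <<'E'
from rig import observe,snapshot
from h import *
o=observe();s=snapshot('wrist');pickle.dump((o,s),open('car.pkl','wb'));print(o['tcp_pos'])
t=pickle.load(open('tray.pkl','rb'))[1]
cv2.imwrite('pics/both.png',cv2.resize(np.vstack([s['image'],t['image']]),(448,600+72))[:600+72,:,::-1]) if 0 else cv2.imwrite('pics/car.png',cv2.resize(s['image'],(800,600),interpolation=cv2.INTER_CUBIC)[:,:,::-1])
E
```

```text
[560.8437277  208.30949661 340.1176631 ]
```

View pics/car.png

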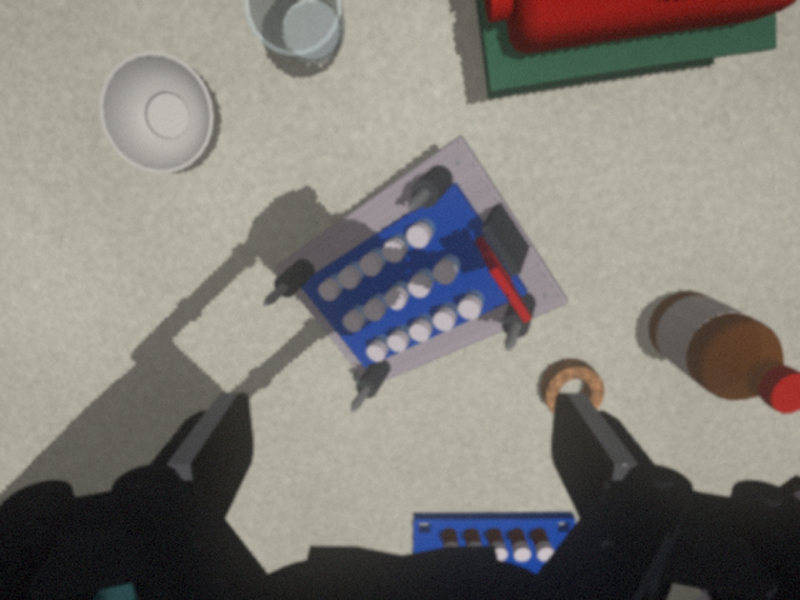

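View pics/tray.png

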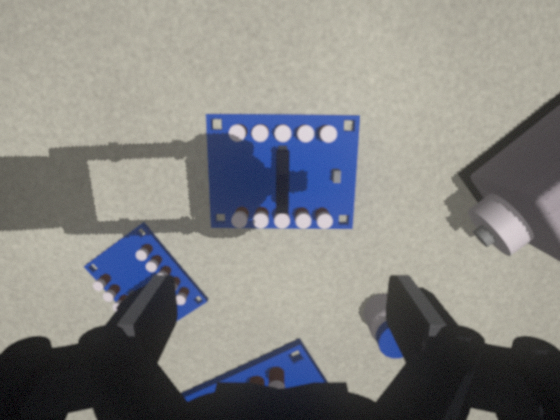

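The wrist picture shows the carrier's four posts at about (427,190), (290,280), (372,378) and (517,318) in the 800-wide view. The hasp (red) is at (505,280). The tray view shows the holes, the handle at (282,180) and the catch at (337,176). I'll make one crop for the post tips and measure the tray.

```bash
python3 - <<'E'
from h import *
o,s=pickle.load(open('tray.pkl','rb'));im=s['image']
hsv=cv2.cvtColor(im,cv2.COLOR_RGB2HSV);m=cv2.inRange(hsv,(105,110,50),(130,255,255));m=cv2.morphologyEx(m,cv2.MORPH_CLOSE,np.ones((9,9)))
n,l=cv2.connectedComponents(m);c=max(cv2.findContours((l==l[150,300]).astype(np.uint8),cv2.RETR_EXTERNAL,cv2.CHAIN_APPROX_NONE)[0],key=cv2.contourArea)
X=onplane(s,c[:,0],[0,0,12],[0,0,1],o);print(cv2.minAreaRect(X[:,:2].astype(np.float32)))
k=(hsv[:,:,2]<45)&(l==l[150,300])
P=cloud(s,o);q=P[k&(P[:,:,2]>55)&(P[:,:,2]<85)];print('handle',len(q),q.mean(0),np.percentile(q,[2,98],axis=0), cv2.minAreaRect(q[:,:2].astype(np.float32)))
print('catch px',onplane(s,[[337,176]],[0,0,30],[0,0,1],o))
o,s=pickle.load(open('car.pkl','rb'))
a=cv2.resize(s['image'][90:290,180:410],None,fx=3,fy=3,interpolation=cv2.INTER_CUBIC)
a=cv2.convertScaleAbs(a,alpha=1.5);cv2.imwrite('pics/car2.png',a[:,:,::-1])
E
```

```text
((500.22589111328125, -183.615234375), (137.74908447265625, 178.3181915283203), 66.10498046875)<stdin>:7: RuntimeWarning: Mean of empty slice.
  ret = um.true_divide(
Traceback (most recent call last):
IndexError: index -1 is out of bounds for axis 0 with size 0
```

```bash
python3 - <<'E'
from h import *
o,s=pickle.load(open('tray.pkl','rb'))
g=s['image'].max(2)[140:220,265:300];k=np.argwhere(g<40);print(len(k),k.min(0)+[140,265],k.max(0)+[140,265],g.min())
print(proj(s,[[500.2-28*.405*1.0,-183.6-28*.914,70],[500.2,-183.6,70]],o))
o,s=pickle.load(open('car.pkl','rb'))
a=cv2.resize(s['image'][90:290,180:410],None,fx=3,fy=3,interpolation=cv2.INTER_CUBIC)
a=cv2.convertScaleAbs(a,alpha=1.5);cv2.imwrite('pics/car2.png',a[:,:,::-1])
E
```

```text
Traceback (most recent call last):
ValueError: zero-size array to reduction operation minimum which has no identity
```

```bash
python3 - <<'E'
from h import *
o,s=pickle.load(open('car.pkl','rb'))
a=cv2.resize(s['image'][90:290,180:410],None,fx=3,fy=3,interpolation=cv2.INTER_CUBIC)
a=cv2.convertScaleAbs(a,alpha=1.5);cv2.imwrite('pics/car2.png',a[:,:,::-1])
o,s=pickle.load(open('tray.pkl','rb'))
g=s['image'].astype(int);k=(g[:,:,2]-g[:,:,0]<25)&(g.max(2)<75);k[:145]=0;k[220:]=0;k[:,:265]=0;k[:,300:]=0
y,x=np.nonzero(k);print(len(x),x.min(),x.max(),y.min(),y.max(),np.median(x))
P=cloud(s,o);q=P[k];q=q[(q[:,2]>55)&(q[:,2]<90)];print(len(q),np.median(q,0),cv2.minAreaRect(q[:,:2].astype(np.float32)) if len(q) else 0)
E
```

```text
697 265 299 149 213 282.0
677 [ 501.32590803 -180.54192634   70.72752767] ((500.2550354003906, -182.54971313476562), (67.09307861328125, 11.600979804992676), 64.96975708007812)
```

View pics/car2.png

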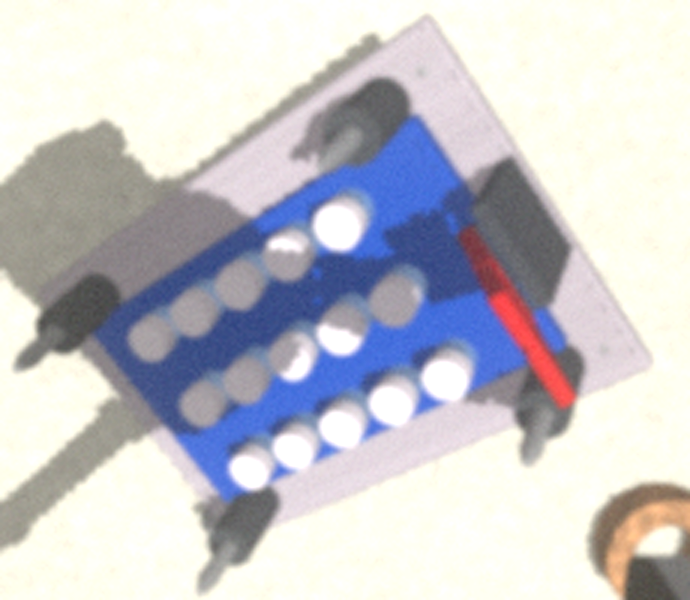

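Post tips in the crop are at (325,160), (22,364), (206,585) and (527,455). The base corners are at (430,15) and (650,362). The hasp strip is red and seen edge-on at (520,320).

```bash
python3 - <<'E'
from h import *
from scipy.optimize import least_squares
o,s=pickle.load(open('car.pkl','rb'))
px=np.array([[325,160],[22,364],[206,585],[527,455],[430,15],[650,362]])/3+[180,90]
M=np.array([[78,58,30],[-78,58,30],[-78,-58,30],[78,-58,30],[108,75,-36],[108,-75,-36]],float)
def T(v): return Rn.from_euler('ZY',[v[3],-v[4]])   # x up slope
def res(v,f): return (proj(s,T(v).apply(M)+v[:3],o)-px).ravel()
for free in (0,1):
    g=(lambda v:np.r_[res(v,1),0 if free else (v[4]-np.radians(25))*1e4])
    r=least_squares(g,[570,190,95,.23,np.radians(25)]);print(r.x[:3],np.degrees(r.x[3:]),np.round(res(r.x,1),1))
    if not free: np.save('seat.npy',r.x)
v=np.load('seat.npy');P=cloud(s,o)
L=T(v).inv().apply(P.reshape(-1,3)-v[:3]).reshape(P.shape)
im=s['image'].astype(int)
for nm,x,y in (('plate',60,-72),('plate',100,50),('plate',100,-60),('plate',90,70),('plate',-60,-72)):
    q=proj(s,T(v).apply([x,y,-36])+v[:3],o)[0].astype(int);print(nm,np.round(np.median(L[q[1]-2:q[1]+3,q[0]-2:q[0]+3].reshape(-1,3),0)))
red=(im[:,:,0]>90)&(im[:,:,0]>2*im[:,:,1])&(abs(L[:,:,1])<45)&(L[:,:,2]>0)&(L[:,:,2]<130)&(abs(L[:,:,0]-110)<60)
q=L[red];print('hasp',len(q),np.percentile(q,[3,50,97],axis=0).round());a=np.arctan2(q[:,2]-17,100-q[:,0]);f=np.hypot(q[:,2]-17,100-q[:,0])>45;print(np.median(a[f]))
# neighbours seen from top cloud behind hasp
_,d=pickle.load(open('s0.pkl','rb'));t=d['top'];C=cloud(t);LC=T(v).inv().apply(C.reshape(-1,3)-v[:3])
b=(C.reshape(-1,3)[:,2]>20)&(LC[:,0]>112)&(LC[:,0]<300)&(abs(LC[:,1])<70);print('behind',np.round(LC[b][np.argsort(LC[b][:,0])[:200:20]]),np.round(C.reshape(-1,3)[b][np.argsort(LC[b][:,0])[:200:20]]))
E
```

```text
[538.11821929 172.97031102  89.50822588] [11.65332447 24.99996086] [ 0.2  1.4  0.3 -0.5 -0.8 -0.4  0.2 -0.3 -0.8 -0.5  0.9  0.1]
[538.00274936 172.86740489  89.3086945 ] [11.61258804 24.61262919] [ 0.5  1.2  0.2 -0.3 -1.  -0.2  0.3 -0.5 -0.8 -0.4  0.6 -0. ]
plate [ 81. -52.   7.]
plate [102.  51. -29.]
plate [103. -56. -30.]
plate [ 93.  71. -29.]
plate [-56. -69. -30.]
hasp 373 [[112. -14.  46.]
 [130.   3.  97.]
 [132.  18.  99.]]
1.9330897342394229
behind [[ 112.    4.   50.]
 [ 119.   -9.   75.]
 [ 124.  -13.   80.]
 [ 130.  -11.   96.]
 [ 133.   20.   98.]
 [ 192.   67. -103.]
 [ 202.   62. -110.]
 [ 211.   61. -114.]
 [ 218.   47. -115.]
 [ 223.   62. -121.]] [[616. 193. 182.]
 [614. 180. 208.]
 [618. 176. 215.]
 [616. 178. 232.]
 [612. 208. 234.]
 [738. 282.  77.]
 [751. 280.  75.]
 [760. 281.  76.]
 [769. 269.  77.]
 [774. 285.  75.]]
```

```bash
cat >> h.py <<'E'
def T(v): return Rn.from_euler('ZY',[v[3],-v[4]])
E
python3 - <<'E'
from h import *
from scipy.optimize import least_squares
o,s=pickle.load(open('car.pkl','rb'))
px=np.array([[325,160],[22,364],[206,585],[527,455],[430,15],[650,362]])/3+[180,90]
M=np.array([[78,58,30],[-78,58,30],[-78,-58,30],[78,-58,30],[108,75,-36],[108,-75,-36]],float)
def res(v): return (proj(s,T(v).apply(M)+v[:3],o)-px).ravel()
r=least_squares(lambda v:np.r_[res(v),(v[4]-np.radians(25))*1e4,(v[2]-95)*1e2],[570,190,95,.23,np.radians(25)])
v=r.x;print(v,np.round(res(v),1));P=cloud(s,o)
im=s['image'].astype(int)
print('bench',np.median(P[20:60,160:180,2]))
L=T(v).inv().apply(P.reshape(-1,3)-v[:3]).reshape(P.shape)
g=(im.max(2)-im.min(2)<30)&(L[:,:,2]>-42)&(L[:,:,2]<-22)&(abs(L[:,:,0])<120)&(abs(L[:,:,1])<85)
q=P[g];c=q.mean(0);n=np.linalg.svd(q-c,full_matrices=0)[2][2];n*=np.sign(n[2])
print('plane',len(q),n,'tilt',np.degrees(np.arccos(n[2])),'yaw',np.degrees(np.arctan2(-n[1],-n[0])),'z in seat',np.median(L[g][:,2]),'xrange',np.percentile(L[g][:,0],[1,99]),'y',np.percentile(L[g][:,1],[1,99]))
np.save('seat.npy',v)
# top view overlay of predicted tips
_,d=pickle.load(open('s0.pkl','rb'));t=d['top'];a=t['image'][160:265,150:240].copy();a=cv2.resize(a,None,fx=6,fy=6,interpolation=cv2.INTER_CUBIC)
for p in proj(t,T(v).apply(M)+v[:3]): cv2.circle(a,tuple(int(k) for k in (p-[150,160]+.5)*6),3,(0,255,0),-1)
cv2.imwrite('pics/ov.png',cv2.resize(a,(514,600))[:,:,::-1])
E
```

```text
[5.38248703e+02 1.74139513e+02 9.49998032e+01 2.03855759e-01
 4.36332191e-01] [-0.1  0.7 -1.2 -0.  -1.5  0.9  1.   0.6 -0.6 -1.9  2.2  0.4]
bench 0.9069427297202708
plane 6952 [-0.41111057 -0.08397633  0.90770925] tilt 24.809318610026516 yaw 11.544817680288775 z in seat -34.42151211388319 xrange [-107.57406652  106.22425322] y [-73.89417767  74.35613736]
```

View pics/ov.png

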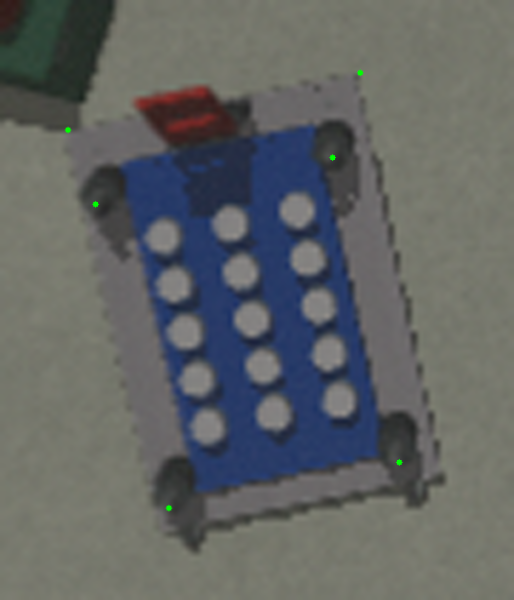

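Call:
play_rows:
  travel:
    - [-0.98, 0.26, 0.54]
    - [-0.98, 0.26, 0.54]
    - [-0.98, 0.26, 0.54]
    - [-0.98, 0.26, 0.54]
    - [-0.98, 0.26, 0.54]
    - [-0.98, 0.26, 0.54]
    - [-0.98, 0.26, 0.54]
    - [-0.98, 0.26, 0.54]
  delta_rot:
    - [0, 0, 0]
    - [0, 0, 0]
    - [0, 0, 0]
    - [0, 0, 0]
    - [0, 0, 0]
    - [0, 0, 0]
    - [0, 0, 0]
    - [0, 0, 0]
  jaw: [1, 1, 1, 1, 1, 1, 1, 1]

```text
time_s: 6.12
tcp_pos: [522.6, -33.1, 210.5]
tcp_rot: [0.838, 0.546, -0.0, 0.0]
force: [0.7, 0.5, 0.0]
opening: 85.3
grasp_force: 0.0
```

Call:
play_rows:
  travel:
    - [-0.98, 0.26, 0.54]
    - [-0.98, 0.26, 0.54]
    - [-0.98, 0.26, 0.54]
    - [-0.98, 0.26, 0.54]
    - [-0.98, 0.27, 0.54]
    - [0, 0, 0]
    - [0, 0, 0]
  delta_rot:
    - [0, 0, 0]
    - [0, 0, 0]
    - [0, 0, 0]
    - [0, 0, 0]
    - [0, 0, 0]
    - [0, 0, 0]
    - [0, 0, 0]
  jaw: [1, 1, 1, 1, 1, 1, 1]

```text
time_s: 7.0
tcp_pos: [499.9, -181.6, 130.2]
tcp_rot: [0.838, 0.546, 0.0, -0.0]
force: [0.0, 0.1, -0.1]
opening: 84.9
grasp_force: 0.0
```

```bash
python3 - <<'E'
from rig import observe,snapshot
from h import *
o=observe();s=snapshot('wrist');print(o['tcp_pos'],o['tcp_rot'])
P=cloud(s,o);im=s['image'].astype(int)
k=(im[:,:,2]-im[:,:,0]<25)&(im.max(2)<80)&(abs(P[:,:,2]-70)<8)&(np.hypot(P[:,:,0]-500,P[:,:,1]+183)<45)
q=P[k];r=cv2.minAreaRect(q[:,:2].astype(np.float32));print(len(q),np.median(q,0),r)
t=Rn.from_quat(o['tcp_rot']).inv().apply([*(np.array(r[0])-o['tcp_pos'][:2]),0]);print('tool shift',t)
E
```

```text
[ 499.86387352 -181.60815488  130.22361935] [ 8.37943277e-01  5.45757303e-01  1.68214685e-04 -4.43790772e-05]
1956 [ 500.99813942 -181.2878313    70.67838656] ((500.6766357421875, -182.26992797851562), (66.1595230102539, 12.195016860961914), 65.73487854003906)
tool shift [-2.76677709e-01  1.01092804e+00  1.90279634e-05]
```

Call:
play_rows:
  travel:
    - [0, 0.03, 0.7]
    - [0, 0, 0.7]
    - [0, 0, 0.6]
    - [0, 0, 0.5]
    - [0, 0, 0.47]
    - [0, 0, 0]
    - [0, 0, 0]
    - [0, 0, 0]
  delta_rot:
    - [0, 0, 0]
    - [0, 0, 0]
    - [0, 0, 0]
    - [0, 0, 0]
    - [0, 0, 0]
    - [0, 0, 0]
    - [0, 0, 0]
    - [0, 0, 0]
  jaw: [1, 1, 1, 1, 1, 1, 0, 0]
  force: 80

```text
time_s: 8.05
tcp_pos: [501.7, -182.1, 41.6]
tcp_rot: [0.838, 0.546, 0.0, 0.001]
force: [0.8, -0.7, -0.5]
opening: 51.7
grasp_force: 0.0
```

Call:
play_rows:
  travel:
    - [0, 0, 0]
    - [0, 0, 0]
    - [0, 0, 0]
    - [0, 0, 0]
    - [0, 0, 0]
    - [0, 0, 0]
  delta_rot:
    - [0, 0, 0]
    - [0, 0, 0]
    - [0, 0, 0]
    - [0, 0, 0]
    - [0, 0, 0]
    - [0, 0, 0]
  jaw: [0, 0, 0, 0, 0, 0]

```text
time_s: 8.8
tcp_pos: [501.4, -181.9, 41.4]
tcp_rot: [0.838, 0.546, 0.0, 0.0]
force: [-1.1, 0.8, 5.4]
opening: 13.1
grasp_force: 80.2
```

Call:
play_rows:
  travel:
    - [0, 0, -0.2]
    - [0, 0, -0.8]
    - [0, 0, -1]
    - [0, 0, -1]
    - [0, 0, -1]
    - [0, 0, -1]
    - [0, 0, -1]
    - [0, 0, 0]
  delta_rot:
    - [0, 0, 0]
    - [0, 0, 0]
    - [0, 0, 0]
    - [0, 0, 0]
    - [0, 0, 0]
    - [0, 0, 0]
    - [0, 0, 0]
    - [0, 0, 0]
  jaw: [0, 0, 0, 0, 0, 0, 0, 0]

```text
time_s: 9.8
tcp_pos: [502.3, -182.3, 222.8]
tcp_rot: [0.838, 0.546, 0.001, 0.002]
force: [0.8, -0.6, -4.1]
opening: 12.9
grasp_force: 78.8
```

Call:
play_rows:
  travel:
    - [0, 0, 0]
    - [0, 0, 0]
    - [0, 0, 0]
    - [0, 0, 0]
    - [0, 0, 0]
    - [0, 0, 0]
    - [0, 0, 0]
    - [0, 0, 0]
  delta_rot:
    - [0, 0, -0.71]
    - [0, 0, -0.71]
    - [0, 0, -0.71]
    - [0, 0, -0.71]
    - [0, 0, -0.71]
    - [-0.83, 0, 0]
    - [-0.83, 0, 0]
    - [-0.84, 0, 0]
  jaw: [0, 0, 0, 0, 0, 0, 0, 0]

```text
time_s: 10.8
tcp_pos: [499.5, -180.8, 217.9]
tcp_rot: [0.616, 0.757, 0.169, 0.136]
force: [-0.4, 0.1, -3.0]
opening: 12.9
grasp_force: 79.2
```

```bash
cat > go.py <<'E'
from rig import observe
from h import *
import sys
# usage: go.py x y z : TCP target in seat frame (mm); prints shift along tool axes / 30 and turn / 10deg
v=np.load('seat.npy');o=observe();R=Rn.from_quat(o['tcp_rot']);S=T(v)
D=S*Rn.from_matrix(np.array([[0,1,0],[1,0,0],[0,0,-1]]).T)
g=S.apply(np.array(sys.argv[1:4],float))+v[:3]
print('in seat',S.inv().apply(o['tcp_pos']-v[:3]).round(2),'world target',g.round(1),'shift mm/30',(R.inv().apply(g-o['tcp_pos'])/30).round(3),'rot/10deg',(np.degrees((R.inv()*D).as_rotvec())/10).round(3),'F',np.round(o['force'],1),o['opening'],o['time_s'])
E
python3 go.py 0 0 111
```

```text
in seat [ -47.52 -339.75  157.81] world target [492.3 164.6 195.6] shift mm/30 [11.32   1.589  1.588] rot/10deg [ 0.004 -0.014  0.003] F [-0.4  0.1 -3. ] 12.913520475172543 10.8
```

Call:
play_rows:
  travel:
    - [0.7, 0.13, 0]
    - [0.95, 0.13, 0]
    - [0.95, 0.13, 0]
    - [0.95, 0.13, 0]
    - [0.95, 0.13, 0]
    - [0.95, 0.13, 0]
    - [0.95, 0.13, 0]
    - [0.95, 0.13, 0]
  delta_rot:
    - [0, 0, 0]
    - [0, 0, 0]
    - [0, 0, 0]
    - [0, 0, 0]
    - [0, 0, 0]
    - [0, 0, 0]
    - [0, 0, 0]
    - [0, 0, 0]
  jaw: [0, 0, 0, 0, 0, 0, 0, 0]

```text
time_s: 11.8
tcp_pos: [481.4, 40.8, 230.3]
tcp_rot: [0.617, 0.758, 0.166, 0.134]
force: [-0.3, 0.7, -3.4]
opening: 12.8
grasp_force: 79.4
```

Call:
play_rows:
  travel:
    - [0.95, 0.13, 0]
    - [0.95, 0.13, 0]
    - [0.95, 0.13, 0]
    - [0.7, 0.13, 0]
    - [0.42, 0.03, 0.4]
    - [0, 0, 0.6]
    - [0, 0, 0.5]
    - [0, 0, 0]
  delta_rot:
    - [0, 0, 0]
    - [0, 0, 0]
    - [0, 0, 0]
    - [0, 0, 0]
    - [0, 0, 0]
    - [0, 0, 0]
    - [0, 0, 0]
    - [0, 0, 0]
  jaw: [0, 0, 0, 0, 0, 0, 0, 0]

```text
time_s: 12.8
tcp_pos: [490.8, 162.6, 196.3]
tcp_rot: [0.617, 0.758, 0.165, 0.135]
force: [-0.1, 0.2, -4.2]
opening: 12.6
grasp_force: 79.3
```

```bash
python3 go.py 0 0 81; python3 - <<'E'
from rig import observe,snapshot
from h import *
for n in ['wrist','side','top']:
    o=observe();s=snapshot(n);pickle.dump((o,s),open(f'pre_{n}.pkl','wb'))
s=pickle.load(open('pre_wrist.pkl','rb'))[1];t=pickle.load(open('pre_side.pkl','rb'))[1]
a=cv2.resize(s['image'],(560,420));b=cv2.resize(t['image'][120:240,205:345],(560,480))
cv2.imwrite('pics/pre.png',np.hstack([cv2.resize(a,(440,330)),cv2.resize(b,(360,330))])[:,:,::-1])
E
```

```text
in seat [ -1.44  -1.67 112.41] world target [504.7 167.2 168.4] shift mm/30 [0.056 0.055 1.047] rot/10deg [-0.039  0.001  0.005] F [-0.1  0.2 -4.2] 12.604735207804069 12.8
```

View pics/pre.png

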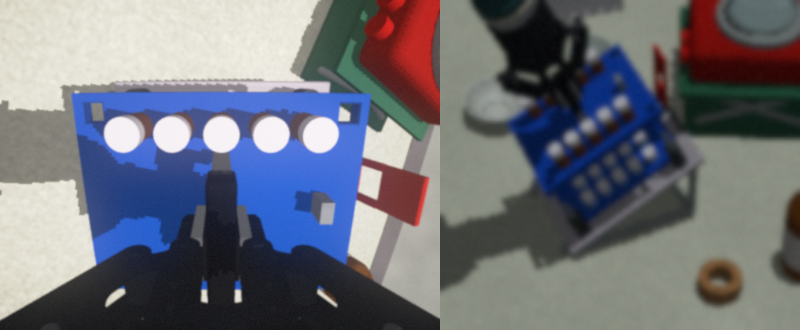

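The tray is held square above the carrier, catch on the hasp side. Two +y holes are visible in the wrist picture at (97,112) and (348,112). I'll lower it to just above the tips and check the hole alignment.

Call:
play_rows:
  travel:
    - [0.06, 0.055, 0.4]
    - [0, 0, 0.4]
    - [0, 0, 0.35]
    - [0, 0, 0]
    - [0, 0, 0]
  delta_rot:
    - [-0.04, 0, 0]
    - [0, 0, 0]
    - [0, 0, 0]
    - [0, 0, 0]
    - [0, 0, 0]
  jaw: [0, 0, 0, 0, 0]

```text
time_s: 13.58
tcp_pos: [508.4, 168.5, 169.5]
tcp_rot: [0.616, 0.757, 0.17, 0.139]
force: [-0.2, 0.3, -3.8]
opening: 12.6
grasp_force: 79.3
```

```bash
python3 go.py 0 0 41; python3 - <<'E'
from rig import observe,snapshot
from h import *
o=observe();s=snapshot('wrist');pickle.dump((o,s),open('w2.pkl','wb'))
R=Rn.from_quat(o['tcp_rot']);v=np.load('seat.npy')
tw=lambda p: R.apply(np.array([[y,x,41.4-z] for x,y,z in p]))+o['tcp_pos']
sq=lambda x,y,z:[(x-6,y-6,z),(x+6,y-6,z),(x+6,y+6,z),(x-6,y+6,z)]
im=s['image'].copy();big=cv2.resize(im,None,fx=4,fy=4,interpolation=cv2.INTER_CUBIC)
big=cv2.convertScaleAbs(big,alpha=1.4)
def poly(P,c): cv2.polylines(big,[((proj(s,P,o)+.5)*4).astype(int)],True,c,1)
tiles=[]
for x in (-78,78):
    poly(tw(sq(x,58,12)),(0,255,0)); poly(tw(sq(x,58,0)),(0,160,0))
    tip=T(v).apply(np.array([[x,58,30],[x,58,22]]))+v[:3];poly(tip,(255,255,0))
for x in (-78,78):
    c=((proj(s,tw([(x,58,12)]),o)[0]+.5)*4).astype(int);tiles.append(big[max(c[1]-180,0):c[1]+180,c[0]-180:c[0]+180]);print(c/4,tiles[-1].shape)
h=min(t.shape[0] for t in tiles);cv2.imwrite('pics/w2.png',np.hstack([t[-h:] for t in tiles])[:,:,::-1])
E
```

```text
in seat [ 3.95  0.52 80.36] world target [521.3 170.6 132.2] shift mm/30 [-0.018 -0.141  1.311] rot/10deg [ 0.038 -0.002  0.006] F [-0.2  0.3 -3.8] 12.618540194092903 13.575
[117.5  139.75] (360, 360, 3)
[444.   139.75] (360, 360, 3)
```

View pics/w2.png

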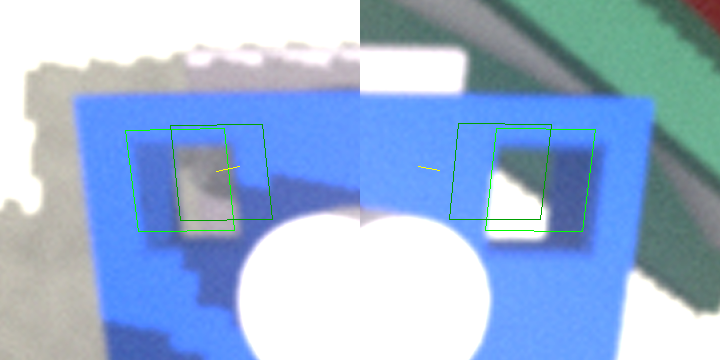

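The +y holes sit about 1 mm (+x) and 1.9 mm (-y) from where I predicted. The dark post tip shows at the inner edge of the left hole (215,180), in line with the prediction. I'll correct and go closer.

Call:
play_rows:
  travel:
    - [0.02, -0.15, 0]
    - [0, 0, 0.15]
    - [0, 0, 0.05]
    - [0, 0, 0]
  delta_rot:
    - [0.035, 0, 0]
    - [0, 0, 0]
    - [0, 0, 0]
    - [0, 0, 0]
  jaw: [0, 0, 0, 0]

```text
time_s: 14.12
tcp_pos: [506.7, 168.7, 162.0]
tcp_rot: [0.616, 0.757, 0.168, 0.137]
force: [-0.2, 0.9, -4.1]
opening: 12.5
grasp_force: 79.3
```

```bash
python3 go.py -0.5 1 41.4; python3 - <<'E'
from rig import observe,snapshot
from h import *
o=observe();s=snapshot('wrist');pickle.dump((o,s),open('w3.pkl','wb'))
R=Rn.from_quat(o['tcp_rot']);v=np.load('seat.npy')
big=cv2.convertScaleAbs(cv2.resize(s['image'],None,fx=5,fy=5,interpolation=cv2.INTER_CUBIC),alpha=1.4)
tiles=[]
for x in (-78,78):
    p=T(v).apply(np.array([[x,58,30],[x,58,22]]))+v[:3];cv2.polylines(big,[((proj(s,p,o)+.5)*5).astype(int)],0,(255,255,0),1)
for x in (115,444): tiles.append(big[560:880,(x*5-200):(x*5+200)])
cv2.imwrite('pics/w3.png',np.hstack(tiles)[:,:,::-1])
E
```

```text
in seat [-0.7   1.12 74.3 ] world target [520.5 171.5 132.3] shift mm/30 [-0.004  0.006  1.097] rot/10deg [ 0.003 -0.002  0.005] F [-0.2  0.9 -4.1] 12.547456356356458 14.125
```

View pics/w3.png

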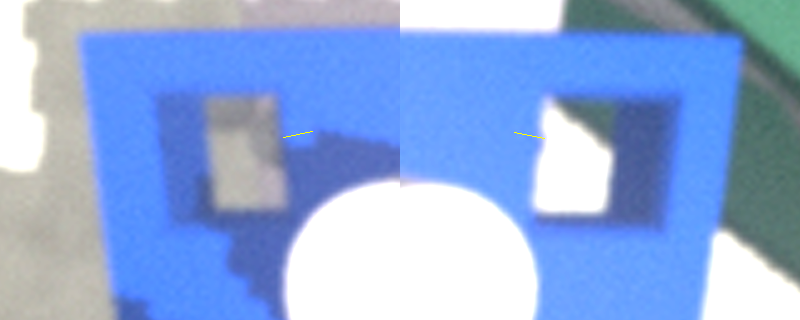

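Ten pictures viewed. The predicted tips line up with the holes in x, and the tray needs about +1 mm in y. Now I'll lower it slowly, watching the force.

Call:
play_rows:
  travel:
    - [0.035, 0, 0]
    - [0, 0, 0.14]
    - [0, 0, 0.14]
    - [0, 0, 0.14]
    - [0, 0, 0]
  delta_rot:
    - [0, 0, 0]
    - [0, 0, 0]
    - [0, 0, 0]
    - [0, 0, 0]
    - [0, 0, 0]
  jaw: [0, 0, 0, 0, 0]

```text
time_s: 14.8
tcp_pos: [511.4, 170.8, 150.1]
tcp_rot: [0.616, 0.757, 0.168, 0.136]
force: [0.2, 0.7, -3.8]
opening: 12.5
grasp_force: 79.2
```

```bash
python3 go.py -0.5 2.1 41.4; python3 -c "
from rig import observe;o=observe();print(o['force'],o['torque'])"
```

```text
in seat [-1.15  2.14 61.3 ] world target [520.2 172.6 132.3] shift mm/30 [-0.002  0.022  0.663] rot/10deg [-0.003 -0.002  0.005] F [ 0.2  0.7 -3.8] 12.495310390502235 14.8
[ 0.24423357  0.74266287 -3.80372621] [-0.13068756  0.51441432 -0.02150302]
```

Call:
play_rows:
  travel:
    - [0, 0.02, 0.14]
    - [0, 0, 0.14]
    - [0, 0, 0.14]
    - [0, 0, 0.1]
    - [0, 0, 0]
  delta_rot:
    - [0, 0, 0]
    - [0, 0, 0]
    - [0, 0, 0]
    - [0, 0, 0]
    - [0, 0, 0]
  jaw: [0, 0, 0, 0, 0]

```text
time_s: 15.42
tcp_pos: [518.8, 172.3, 136.7]
tcp_rot: [0.616, 0.757, 0.168, 0.137]
force: [0.0, 0.0, -3.2]
opening: 12.5
grasp_force: 79.3
```

```bash
python3 go.py -0.5 2.1 41.4; python3 -c "
from rig import observe;o=observe();print(o['force'],o['torque'])"
```

```text
in seat [-2.00e-02  2.19e+00  4.60e+01] world target [520.2 172.6 132.3] shift mm/30 [-0.003 -0.016  0.153] rot/10deg [ 0.003 -0.002  0.005] F [ 0.   0.  -3.2] 12.509645961003859 15.425
[ 0.04363301  0.03421256 -3.23683134] [-0.14668846  0.5981558   0.03505806]
```

Call:
play_rows:
  travel:
    - [0, 0, 0.06]
    - [0, 0, 0.05]
    - [0, 0, 0.04]
    - [0, 0, 0]
  delta_rot:
    - [0, 0, 0]
    - [0, 0, 0]
    - [0, 0, 0]
    - [0, 0, 0]
  jaw: [0, 0, 0, 0]

```text
time_s: 15.92
tcp_pos: [520.3, 172.7, 133.3]
tcp_rot: [0.616, 0.757, 0.168, 0.137]
force: [-6.6, -2.5, 2.5]
opening: 12.8
grasp_force: 80.7
```

```bash
python3 go.py -0.5 2.1 41.4; python3 -c "
from rig import observe;o=observe();print(o['force'],o['torque'])"
```

```text
in seat [-3.000e-02  2.210e+00  4.232e+01] world target [520.2 172.6 132.3] shift mm/30 [-0.004 -0.016  0.031] rot/10deg [ 0.001 -0.002  0.006] F [-6.6 -2.5  2.5] 12.774897488988081 15.925
[-6.57039118 -2.54747884  2.45351077] [-0.18371702  1.0884725   0.0804155 ]
```

Call:
play_rows:
  travel:
    - [0, 0, 0.03]
    - [0, 0, 0.0]
  delta_rot:
    - [0, 0, 0]
    - [0, 0, 0]
  jaw: [0, 0]

```text
time_s: 16.18
tcp_pos: [520.3, 172.7, 133.3]
tcp_rot: [0.616, 0.757, 0.168, 0.137]
force: [-14.6, -4.0, 12.2]
opening: 12.6
grasp_force: 82.4
```

```bash
python3 go.py -0.5 2.1 41.4; python3 -c "
from rig import observe;o=observe();print(o['force'],o['torque'])"
```

```text
in seat [-1.00e-02  2.22e+00  4.23e+01] world target [520.2 172.6 132.3] shift mm/30 [-0.004 -0.016  0.03 ] rot/10deg [-0.001 -0.002  0.005] F [-14.6  -4.   12.2] 12.610179271506924 16.175
[-14.58105288  -4.00508804  12.23876252] [-0.44832456  1.65411138 -0.01490932]
```

Call:
play_rows:
  travel:
    - [0, 0, -0.02]
    - [0, 0, 0]
    - [0, 0, 0]
    - [0, 0, -0.3]
    - [0, 0, -1]
    - [0, 0, -1]
    - [0, 0, -1]
    - [0, 0, -1]
  delta_rot:
    - [0, 0, 0]
    - [0, 0, 0]
    - [0, 0, 0]
    - [0, 0, 0]
    - [0, 0, 0]
    - [0, 0, 0]
    - [0, 0, 0]
    - [0, 0, 0]
  jaw: [0.6, 0.6, 0.6, 0.6, 0.6, 0.6, 0.6, 0.6]

```text
time_s: 17.18
tcp_pos: [466.8, 161.5, 251.0]
tcp_rot: [0.616, 0.757, 0.169, 0.137]
force: [0.6, 0.3, 0.0]
opening: 51.6
grasp_force: 0.0
```

Call:
play_rows:
  travel:
    - [0, 0, -1]
    - [0, 0, -1]
    - [0, 0, 0]
    - [0, 0, 0]
  delta_rot:
    - [0, 0, 0]
    - [0, 0, 0]
    - [0, 0, 0]
    - [0, 0, 0]
  jaw: [0, 0, 0, 0]

```text
time_s: 17.68
tcp_pos: [442.1, 156.4, 303.1]
tcp_rot: [0.616, 0.757, 0.168, 0.137]
force: [0.3, -0.3, -0.3]
opening: 0.0
grasp_force: 0.0
```

```bash
python3 go.py 180 0 100; python3 - <<'E'
from rig import observe,snapshot
from h import *
o=observe();s=snapshot('wrist');pickle.dump((o,s),open('w4.pkl','wb'));v=np.load('seat.npy')
P=cloud(s,o);L=T(v).inv().apply(P.reshape(-1,3)-v[:3]).reshape(P.shape);im=s['image'].astype(int)
b=(im[:,:,2]-im[:,:,0]>60)&(abs(L[:,:,0])<95)&(abs(L[:,:,1])<75)&(L[:,:,2]>-5)
q=L[b];A=np.c_[q[:,:2],np.ones(len(q))];c=np.linalg.lstsq(A,q[:,2],rcond=None)[0]
k=abs(q[:,2]-A@c)<3;c=np.linalg.lstsq(A[k],q[k,2],rcond=None)[0];print('plate slope',c[:2],'z',c[2],'rng',np.percentile(q[k],[0.5,99.5],axis=0).round(1))
h=(im.max(2)<90)&(abs(L[:,:,2]-70)<8)&(abs(L[:,:,0])<20)&(abs(L[:,:,1])<45)
print('handle',h.sum(),np.median(L[h],0),np.percentile(L[h],[2,98],axis=0).round(1))
red=(im[:,:,0]>70)&(im[:,:,0]>2*im[:,:,1])&(abs(L[:,:,1])<45)&(L[:,:,2]>0)&(L[:,:,2]<130)&(abs(L[:,:,0]-110)<60)
q=L[red];r=np.hypot(q[:,2]-17,100-q[:,0]);f=r>45;print('hasp',len(q),np.median(np.arctan2(q[:,2]-17,100-q[:,0])[f]),np.percentile(q,[2,50,98],axis=0).round())
E
```

```text
in seat [ -0.59   2.07 229.92] world target [656.6 198.6 261.7] shift mm/30 [-0.077  6.018  4.333] rot/10deg [ 0.002 -0.002  0.005] F [ 0.3 -0.3 -0.3] 0.03875719740954823 17.675
plate slope [4.49276330e-05 7.98425327e-03] z 13.680793836594374 rng [[-89.  -68.1  11.7]
 [ 89.   52.7  15.6]]
handle 1077 [ 0.4990627   2.76552664 71.46359337] [[ -5.6 -30.8  69.5]
 [  5.8  34.1  72.9]]
hasp 256 1.9014091570321514 [[105. -14.  41.]
 [125.   0.  92.]
 [128.  15.  95.]]
```

The tray is seated: plate flat (slope below 0.01), z≈13.7 mm, x centred at ±89. The hasp is still open at 1.90. Next I'll take the closed fingers round behind the hasp.

Call:
play_rows:
  travel:
    - [-0.07, 0.86, 0]
    - [0, 0.87, 0]
    - [0, 0.87, 0]
    - [0, 0.87, 0]
    - [0, 0.87, 0]
    - [0, 0.87, 0]
    - [0, 0, 0.5]
    - [0, 0, 0]
  delta_rot:
    - [0, 0, 0]
    - [0, 0, 0]
    - [0, 0, 0]
    - [0, 0, 0]
    - [0, 0, 0]
    - [0, 0, 0]
    - [0, 0, 0]
    - [0, 0, 0]
  jaw: [0, 0, 0, 0, 0, 0, 0, 0]

```text
time_s: 18.73
tcp_pos: [586.0, 184.0, 351.3]
tcp_rot: [0.617, 0.758, 0.165, 0.135]
force: [-0.1, 0.2, -0.3]
opening: 0.2
grasp_force: 0.0
```

Call:
play_rows:
  travel:
    - [0, 0, 0.9]
    - [0, 0, 0.9]
    - [0, 0, 0.9]
    - [0, 0, 0.9]
    - [0, 0, 0.8]
    - [0, 0, 0.6]
    - [0, 0, 0]
    - [0, 0, 0]
  delta_rot:
    - [0, 0, 0]
    - [0, 0, 0]
    - [0, 0, 0]
    - [0, 0, 0]
    - [0, 0, 0]
    - [0, 0, 0]
    - [0, 0, 0]
    - [0, 0, 0]
  jaw: [0, 0, 0, 0, 0, 0, 0, 0]

```text
time_s: 19.73
tcp_pos: [649.9, 197.5, 221.3]
tcp_rot: [0.616, 0.757, 0.169, 0.137]
force: [0.1, -0.5, -0.2]
opening: 0.2
grasp_force: 0.0
```

```bash
python3 go.py 110 0 75;python3 - <<'E'
import numpy as np
for th in np.arange(1.9,-.01,-.2):
    r=50+12*(1.9-th)/1.9;f=14*np.sin(th)+1.5
    print(round(th,2),(100-r*np.cos(th)+f*np.sin(th)).round(1),(17+r*np.sin(th)+f*np.cos(th)).round(1))
E
```

```text
in seat [156.76   0.3   66.27] world target [604.8 187.9 209.5] shift mm/30 [-0.008 -1.558 -0.294] rot/10deg [ 0.01  -0.003  0.006] F [ 0.1 -0.5 -0.2] 0.22910384334407785 19.725
1.9 130.1 59.5
1.7 121.9 65.9
1.5 111.7 70.5
1.3 100.1 72.8
1.1 87.5 72.4
0.9 74.8 68.9
0.7 62.7 62.1
0.5 52.3 52.4
0.3 44.2 40.1
0.1 39.2 26.0
```

Call:
play_rows:
  travel:
    - [0, -0.6, 0]
    - [0, -0.57, 0]
    - [0, -0.33, -0.15]
    - [0, -0.4, -0.08]
    - [0, -0.42, 0.02]
    - [0, -0.42, 0.12]
    - [0, 0, 0]
  delta_rot:
    - [0, 0, 0]
    - [0, 0, 0]
    - [0, 0, 0]
    - [0, 0, 0]
    - [0, 0, 0]
    - [0, 0, 0]
    - [0, 0, 0]
  jaw: [0, 0, 0, 0, 0, 0, 0]

```text
time_s: 20.6
tcp_pos: [573.9, 181.6, 186.3]
tcp_rot: [0.616, 0.758, 0.167, 0.136]
force: [0.5, -0.4, -0.4]
opening: -0.3
grasp_force: 0.0
```

```bash
cat > hasp.py <<'E'
from rig import observe,snapshot
from h import *
v=np.load('seat.npy')
for n in ('wrist','top','side'):
    o=observe();s=snapshot(n);P=cloud(s,o);L=T(v).inv().apply(P.reshape(-1,3)-v[:3]).reshape(P.shape);im=s['image'].astype(int)
    red=(im[:,:,0]>60)&(im[:,:,0]>2*im[:,:,1])&(abs(L[:,:,1])<45)&(L[:,:,2]>5)&(L[:,:,2]<130)&(abs(L[:,:,0]-80)<70)
    q=L[red]
    if len(q)<8: print(n,len(q));continue
    f=np.hypot(q[:,2]-17,100-q[:,0])>40;print(n,len(q),f.sum(),np.percentile(np.arctan2(q[:,2]-17,100-q[:,0])[f],[10,50,90]),np.percentile(q,[2,50,98],axis=0).round().tolist())
E
python3 go.py 63 0 62; python3 hasp.py
```

```text
in seat [71.63  0.1  67.33] world target [568.5 180.4 177.8] shift mm/30 [-0.003 -0.287  0.178] rot/10deg [-0.014 -0.001  0.006] F [ 0.5 -0.4 -0.4] -0.3497371476927749 20.6
wrist 4328 2540 [0.92001511 0.95269312 0.96867049] [[50.0, -13.0, 24.0], [68.0, 8.0, 63.0], [97.0, 17.0, 84.0]]
top 42 2 [0.94408151 0.94481337 0.94554523] [[76.0, -15.0, 22.0], [91.0, -9.0, 35.0], [99.0, -0.0, 51.0]]
side 68 25 [0.93047997 0.96677822 1.00668016] [[55.0, -21.0, 10.0], [84.0, -9.0, 41.0], [100.0, 30.0, 79.0]]
```

Call:
play_rows:
  travel:
    - [0, -0.29, 0.2]
    - [0, -0.36, 0.32]
    - [0, -0.27, 0.4]
    - [0, -0.15, 0.38]
    - [0, -0.03, 0.15]
    - [0, 0, 0]
  delta_rot:
    - [0, 0, 0]
    - [0, 0, 0]
    - [0, 0, 0]
    - [0, 0, 0]
    - [0, 0, 0]
    - [0, 0, 0]
  jaw: [0, 0, 0, 0, 0, 0]

```text
time_s: 21.5
tcp_pos: [564.1, 179.5, 133.7]
tcp_rot: [0.616, 0.757, 0.167, 0.136]
force: [-0.1, 0.7, 0.1]
opening: -0.4
grasp_force: 0.0
```

```bash
python3 go.py 38 0 19; python3 hasp.py
```

```text
in seat [40.24  0.07 23.91] world target [564.1 179.5 128.3] shift mm/30 [-0.002 -0.074  0.164] rot/10deg [-0.007 -0.002  0.006] F [-0.1  0.7  0.1] -0.37691806305272635 21.5
wrist 7323 2911 [0.07875386 0.09539004 0.12427932] [[20.0, -16.0, 19.0], [72.0, 7.0, 22.0], [94.0, 17.0, 25.0]]
top 72 15 [0.06664371 0.12170746 0.19972847] [[43.0, -14.0, 18.0], [82.0, -9.0, 22.0], [96.0, 13.0, 26.0]]
side 97 27 [0.01757488 0.08596878 0.16646096] [[27.0, -21.0, 9.0], [78.0, -5.0, 20.0], [99.0, 25.0, 28.0]]
```

Nearly closed; I'll press down to contact.

Call:
play_rows:
  travel:
    - [0, -0.06, 0.06]
    - [0, 0, 0.05]
    - [0, 0, 0.04]
    - [0, 0, 0]
  delta_rot:
    - [0, 0, 0]
    - [0, 0, 0]
    - [0, 0, 0]
    - [0, 0, 0]
  jaw: [0, 0, 0, 0]

```text
time_s: 22.15
tcp_pos: [565.7, 180.0, 130.8]
tcp_rot: [0.616, 0.757, 0.169, 0.137]
force: [2.0, 0.1, 2.4]
opening: -0.0
grasp_force: 0.3
```

```bash
python3 go.py 38 0 19; python3 hasp.py
```

```text
in seat [40.56  0.2  20.6 ] world target [564.1 179.5 128.3] shift mm/30 [-0.007 -0.086  0.053] rot/10deg [ 0.016 -0.003  0.005] F [2.  0.1 2.4] -0.03322946579528912 22.15
wrist 7391 2914 [0.04307483 0.05938251 0.08941844] [[19.0, -16.0, 18.0], [72.0, 7.0, 21.0], [94.0, 17.0, 23.0]]
top 70 15 [0.00522702 0.07892793 0.1180858 ] [[44.0, -15.0, 16.0], [83.0, -9.0, 21.0], [96.0, 14.0, 27.0]]
side 88 22 [-0.02700827  0.06667858  0.12601602] [[26.0, -20.0, 10.0], [79.0, -5.0, 19.0], [98.0, 21.0, 25.0]]
```

Call:
play_rows:
  travel:
    - [0, -0.05, 0.04]
    - [0, 0, 0.03]
    - [0, 0, 0]
    - [0, 0, 0]
  delta_rot:
    - [0, 0, 0]
    - [0, 0, 0]
    - [0, 0, 0]
    - [0, 0, 0]
  jaw: [0, 0, 0, 0]

```text
time_s: 22.8
tcp_pos: [565.7, 180.0, 130.4]
tcp_rot: [0.616, 0.757, 0.17, 0.138]
force: [-7.9, -3.0, 16.3]
opening: 0.1
grasp_force: 6.1
```

```bash
python3 go.py 38 0 100; python3 hasp.py
```

```text
in seat [40.43  0.22 20.15] world target [530.6 172.6 201.7] shift mm/30 [-0.006 -0.069 -2.662] rot/10deg [ 0.026 -0.003  0.005] F [-7.9 -3.  16.3] 0.12454915222464795 22.8
wrist 7391 2912 [0.03755154 0.05434734 0.08484036] [[19.0, -16.0, 18.0], [72.0, 7.0, 21.0], [94.0, 17.0, 22.0]]
top 72 17 [0.04017055 0.07454063 0.12077892] [[43.0, -14.0, 16.0], [82.0, -9.0, 21.0], [95.0, 13.0, 25.0]]
side 89 22 [-0.02466712  0.0590319   0.12777394] [[26.0, -19.0, 12.0], [79.0, -6.0, 19.0], [98.0, 21.0, 26.0]]
```

It's hard down (18 N, no further motion). Now I'll retreat and check.

Call:
play_rows:
  travel:
    - [0, 0, -0.3]
    - [0, 0, -0.8]
    - [0, 0, -1]
    - [0, 0, -1]
    - [0, 0, -1]
    - [0, 0, -1]
    - [0, 0, 0]
    - [0, 0, 0]
  delta_rot:
    - [0, 0, 0]
    - [0, 0, 0]
    - [0, 0, 0]
    - [0, 0, 0]
    - [0, 0, 0]
    - [0, 0, 0]
    - [0, 0, 0]
    - [0, 0, 0]
  jaw: [0, 0, 0, 0, 0, 0, 0, 0]

```text
time_s: 23.95
tcp_pos: [500.2, 166.3, 264.3]
tcp_rot: [0.616, 0.757, 0.167, 0.136]
force: [-0.6, -0.2, 0.4]
opening: -0.0
grasp_force: 0.0
```

```bash
python3 go.py 38 0 150; python3 hasp.py; python3 - <<'E'
from rig import observe,snapshot
from h import *
v=np.load('seat.npy');o=observe();s=snapshot('wrist');P=cloud(s,o);L=T(v).inv().apply(P.reshape(-1,3)-v[:3]).reshape(P.shape);im=s['image'].astype(int)
b=(im[:,:,2]-im[:,:,0]>60)&(abs(L[:,:,0])<95)&(abs(L[:,:,1])<75)&(abs(L[:,:,2]-13)<5)
q=L[b];A=np.c_[q[:,:2],np.ones(len(q))];print('plate',np.linalg.lstsq(A,q[:,2],rcond=None)[0],np.percentile(q,[.5,99.5],axis=0).round(1).tolist())
red=(im[:,:,0]>60)&(im[:,:,0]>2*im[:,:,1])&(abs(L[:,:,1])<15)&(L[:,:,2]>5)&(L[:,:,2]<40)
q=L[red];k=(q[:,0]>22)&(q[:,0]<95);print('hasp slope',np.polyfit(q[k,0],q[k,2],1))
E
```

```text
in seat [3.6340e+01 3.0000e-02 1.6988e+02] world target [509.9 168.3 247. ] shift mm/30 [-0.001  0.056  0.663] rot/10deg [-0.009 -0.002  0.006] F [-0.6 -0.2  0.4] -0.025893229560248414 23.95
wrist 2978 1681 [0.04353797 0.06256676 0.08684314] [[20.0, -17.0, 18.0], [50.0, 0.0, 21.0], [94.0, 16.0, 22.0]]
top 247 140 [0.01664419 0.06840674 0.12601438] [[22.0, -14.0, 16.0], [50.0, 2.0, 21.0], [95.0, 18.0, 26.0]]
side 142 75 [-0.07456841  0.03062367  0.09699709] [[22.0, -18.0, 10.0], [56.0, 2.0, 19.0], [98.0, 27.0, 24.0]]
plate [-4.47971766e-04  5.74953214e-04  1.35622125e+01] [[-89.7, -67.9, 11.7], [88.5, 69.6, 15.5]]
hasp slope [-1.85367029e-03  2.10347400e+01]
```

The tray lies flat and the hasp slope is about 0 (parallel to the plate), so it is closed.

```bash
python3 -c "
from rig import job_done;print(job_done())"
```

```text
the job is handed in; nothing more can be done
None
```

I handed the job in at about 24 s: by the last camera measurements the tray sits flat on the collars with its catch at the high side, the red hasp is closed over it, and the arm is clear; no verdict came back.

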